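Mount a roller on its inspection arbor

TASK

Set up the brass roller for its runout check: take the steel arbor by its orange grip from the V-rest and thread it, nose first, through the near bearing block, the roller and the far bearing block of the inspection fixture. The cross-slide that carries the blocks is clamped a little off its zero, so feel gently for the bore and for the seat: the fixture must never feel more than 30 newtons. Press the collar fully home against the near block with a steady push of about 15 newtons for half a second, then let go and move clear, leaving the ring gauge, gauge case and screwdriver where they lie.

Things in the scene. Friction and masses are not known exactly. Their poses are not given: they have to be found in the camera images.
- fixture: Black base of the inspection fixture, fixed, 200 x 120 x 12 mm. Origin: centre of the underside; +x = threading direction, z up. On it a clamped cross-slide, set off by an unmeasured -9 to +9 mm along the base's y and -6 to +6 mm along its x (it does not yield), carries two aluminium bearing blocks, 60 mm wide, 16 thick, tops 95 mm above the bench, 74 mm apart.
- bore_nominal (a point): Point on the base's centre plane (y = 0, x = -53 mm, 70 mm above the bench) where the near bore's centre in the near block's entry face would be if the cross-slide stood at zero. The real bore is at this height, but up to 9 mm aside in y and 6 mm in x. Both bores: 15.5 mm in diameter, parallel to x, in mid-width of their blocks; far block 90 mm behind the near one.
- seat_pin (a joint): Light red pin, 5 mm thick, standing 3 mm out of the near block's entry face, 12.5 mm above the bore: how far (m) it is pressed in. 0 = free; 0.003 = the collar lies flush on the face.
- roller (a joint): How far (m) the brass roller (44 mm in diameter, 30 mm long, 120 g, halfway between the blocks) is lifted off its blue nest: 0 = lying in it, its 17 mm hole 3.5 mm below the line of the bores; about 0.001 to 0.003 = carried by the arbor. It moves only up and down; the arbor's chamfered nose lifts it in passing.
- arbor: Loose steel arbor, 135 to 235 g. Origin: on the axis in the collar's front face; +x along the axis to the nose. Round shaft 14 mm in diameter, its nose chamfered at 45 degrees to 8 mm over the last 3 mm, tip at x = 125 mm. Dark collar 32 mm in diameter, x = -10 to 0. Orange square grip 20 x 20 mm, x = -60 to -10, sides upright. Lies level in a grey V-rest, axis 36 mm above the bench, grip overhanging freely.
- nose (a point): Tip of the arbor's nose.
- grip (a point): Point on the arbor's axis in the orange grip, 33 mm behind the collar's front face: a good place to grip from above. The centre of mass is about 35 mm ahead of the collar's front face, so a weak grip lets the nose sag; 40 N or more holds it. Lift it straight up out of the rest (rest's top about 40 mm above the bench).
- ring_gauge: Loose steel ring gauge, 52 mm in diameter, 18 mm high, to be left alone. Origin: centre of its underside.
- gauge_case: Loose wooden gauge-block case, 75 x 45 x 31 mm, to be left alone. Origin: centre of its underside.
- screwdriver: Loose red screwdriver about 150 mm long, to be left alone.
Not all that is in view belongs to the job. What is shaped like the fixture but green is not meant.

How it is judged (in metres and radians):
On the way, in this order (a step that is already met when the one before it is completed fails the run):
1. the nose has passed through the near block and the roller and is inside the far block, the collar not yet home (x of nose in the frame of fixture above 0.047 m and value of joint seat_pin below 0.001 m and y of nose in the frame of fixture between -0.0135 and 0.0135 m and z of nose in the frame of fixture between 0.066 and 0.074 m and value of joint roller between 0.0005 and 0.005 m), for 0.05 s.
2. the collar is pressed home on the near block with 9 to 30 N for 0.3 s (value of joint seat_pin above 0.0018 m and x of arbor in the frame of fixture between -0.0615 and -0.0445 m and y of arbor in the frame of fixture between -0.0115 and 0.0115 m and z of arbor in the frame of fixture between 0.0675 and 0.0725 m and angle between the x axis of arbor and the x axis of fixture, either way round below 0.04 rad and contact force between arbor and fixture between 9 and 30 N), for 0.3 s.
At the end, for the whole second after the job is handed in: Arbor through both bores, collar on the near block (seat pin in by over 1.8 mm; arbor's origin 44.5 to 61.5 mm behind the fixture's, within 11.5 mm of its centre plane, 70 mm up within 2.5, parallel within 0.04 rad); roller carried, lifted 0.5 to 5 mm; arbor released and at rest (value of joint seat_pin above 0.0018 m and x of arbor in the frame of fixture between -0.0615 and -0.0445 m and y of arbor in the frame of fixture between -0.0115 and 0.0115 m and z of arbor in the frame of fixture between 0.0675 and 0.0725 m and angle between the x axis of arbor and the x axis of fixture, either way round below 0.04 rad and value of joint roller between 0.0005 and 0.005 m and linear speed of arbor below 0.02 m/s and velocity of joint roller between -0.02 and 0.02 m/s and contact force between the fingers and arbor below 0.1 N); the robot touches nothing.
It fails at once if arbor and fixture press on each other with more than 35 N (contact force between arbor and fixture above 35 N).
It fails at once if the ring gauge is moved more than 15 mm (distance of ring_gauge from where it was at the start of the episode above 0.015 m).
It fails at once if the gauge case is moved more than 15 mm (distance of gauge_case from where it was at the start of the episode above 0.015 m).
It fails at once if the screwdriver is moved more than 15 mm (distance of screwdriver from where it was at the start of the episode above 0.015 m).
It also fails if it takes over 72 s, if anything falls off the work surface, if the arm or the gripper's body presses on something with over 40 N, if the wrist force passes 120 N, or if a joint passes its speed limit or range.

ROBOT

A 6-joint arm with a two-finger parallel gripper is mounted at the origin on the work surface. World frame = base frame: x ahead of the robot, y to its left, z up, the work surface at z = 0. Lengths are in mm, angles in rad, forces in N, time in s.
With the tool pointing down it reaches from about 275 to 1000 mm from the base axis. Payload 8.4 kg.
Tool frame: the origin (TCP) lies midway between the tips of the shut fingers; the grasp point (between the pads) lies 19 mm behind it; z points along the fingers, y is the line along which they close (so a half turn about z gives the same grasp; the last joint's range is limited). The gripper opens to 85 mm and grips with 20 to 120 N. Pads are 22 mm wide; open, the fingers measure 114 mm over their backs; the gripper's body (76 mm by 85 mm) begins 54 mm behind the grasp point. The pads swing forward as they close: fully open they stand 13 mm farther back than shut.
Start: joints at [1.162, 0.353, 1.633, -0, 1.155, -0.002], TCP at [247.294, 573.998, 231.281] pointing down, gripper open.
Joint ranges: [-2.63, 2.63], [-0.92, 2.1], [0.06, 2.66], [-1.3, 4.44], [0, 2.69], [-3.02, 3.02]. Speed limits (rad/s): [2.22, 2.22, 2.79, 3.14, 3.14, 3.14].

INTERFACE

Orientations are given as [roll, pitch, yaw] about the fixed x, y, z axes, in that order (R = Rz(yaw) Ry(pitch) Rx(roll)).
In Python, from rig import telemetry, optics, r gives the robot as it stands.
- The arm moves only by the tool play_rows, never from a script. Its arguments are lists of equal length, an entry for each row: "dp": the shift along the tool's x, y, z in units of 40 mm (1.0 is 40 mm), a list of three; "rot": the turn, a rotation vector about the tool's x, y, z in units of 6 degrees (1.0 is 6 degrees), a list of three. In form: {"dp": [[tx, ty, tz], ...], "rot": [[ax, ay, az], ...]}. A call has 1 to 5 rows; each row is the pose to reach, as a shift and turn from the pose commanded when the call began, along the tool's axes at that moment; what a row does not reach only later rows make up. A row lasts 1/12 s, in which the tool goes at most 41.7 mm and 7.16 degrees, less where a joint would pass 70% of its speed; a pose out of reach is approached as far as the arm can. A call with a gripper value outside its range is refused whole. "fingers" is the opening, from 0 (shut) to 1 (fully open), set as the call begins (left out, the last holds). The fingers move at their own pace and stop on an object; "grip_force" is the grip in N (left out, the last holds). Time passes only in rows, so rows that repeat a pose let the fingers close. It gives the time, the measured TCP pose, the force, the opening and the grip force at its end, in the units of the state.
- telemetry.sense(): the state, without advancing time (a new reading comes with each control period).
- optics.grab_frame(name): name is "side" or "top" or "wrist"; returns a dict with "color" (420x560x3 uint8, red, green, blue), "mtx" (3x3 intrinsics, pixels), "D" ([k1, k2, p1, p2, k3] as OpenCV has them; the pictures are not rectified), "R" (3x3) and "t" (3): a world point X has camera coordinates R X + t; the wrist camera has in their place "mount" (4x4, takes a point from camera to tool coordinates, whose origin is the TCP and whose axes are the flange's). Camera axes: x right, y down, z forward; pixel columns grow to the right and rows downward; lengths in mm; the calibration is good to about 2 mm. A picture is of the moment at which its call begins: read the wrist's pose just before it. There is no depth.
- r.sign_off(): hands the job in; it is judged then, once.
The state is a dict: "clock": time; "qpos": joint angles; "qvel": joint speeds; "joint_efforts": joint torques, N m; "eef_pos": TCP position; "tcp_rot": TCP orientation; "contact_force": force on the tool from outside, world axes, zero at the start; "wrist_torque": the same for the moment, N m; "opening": opening from 0.0 (shut) to 1.0 (fully open); "grasp_force": force on a finger pad.
Only numpy, scipy, OpenCV 4.12 (cv2) and the standard library are available. Lean on these libraries where they do the work, as an engineer would, in place of code of your own. Each camera call takes 0.05 s, during which the arm holds its last target. There are 200 camera calls.

## Working session

There is one attempt and no reset: what is moved stays moved. The work goes in short steps, Python scripts to look and compute and a tool call to move; the robot and the scene stay as the last step left them, time stands still between calls to the robot, and variables do not carry over. Pictures are saved under pics/ and viewed, at most 10 in all, crops included, and the job is handed in when it is done.

Besides the shell and the picture viewer there is one more tool, called after ">>>" in YAML: its name, and indented under it one key for each argument. play_rows: Moves the arm, as the interface text tells. Its arguments: {"type":"object","properties":{"dp":{"type":"array"},"rot":{"type":"array"},"fingers":{"type":"number"},"grip_force":{"type":"number"}},"required":["dp","rot"]}

```bash
mkdir -p pics; ls; python3 - <<'E'
from rig import telemetry, optics, r
import cv2, numpy as np
s=telemetry.sense(); print({k:np.round(v,3).tolist() for k,v in s.items()})
for n in("side","top"):
    f=optics.grab_frame(n); cv2.imwrite(f"pics/{n}0.png",f["color"][:,:,::-1])
    np.savez(f"{n}.npz",**f)
    print(n,f["mtx"],f["D"],f["R"],f["t"])
f=optics.grab_frame("wrist");print(f["mtx"],f["D"],f["mount"])
a=cv2.imread("pics/side0.png");b=cv2.imread("pics/top0.png")
E
```

```text
pics
{'clock': 0.0, 'qpos': [1.162, 0.354, 1.634, -0.0, 1.155, -0.002], 'qvel': [-0.001, -0.001, -0.001, -0.001, 0.001, 0.0], 'joint_efforts': [-0.0, -60.524, -34.208, 0.0, 0.009, 0.0], 'eef_pos': [247.081, 573.545, 230.532], 'tcp_rot': [-3.14, -0.0, 2.735], 'contact_force': [-0.13, 0.038, -0.574], 'wrist_torque': [-0.012, 0.005, 0.043], 'grasp_force': 0.0, 'opening': 1.003}
side [[536.58969654   0.         275.08896838]
 [  0.         536.58969654 212.46213063]
 [  0.           0.           1.        ]] [-0.1476666  0.         0.         0.         0.       ] [[ 0.839814    0.54260918 -0.01696258]
 [ 0.30045054 -0.4905874  -0.81795689]
 [-0.45215255  0.68183523 -0.57502938]] [-358.60848538  -69.97419115 1815.57214778]
top [[475.64812783   0.         280.11869911]
 [  0.         475.64812783 209.69436   ]
 [  0.           0.           1.        ]] [0.02668351 0.         0.         0.         0.        ] [[-0.05051705 -0.99872025  0.00242631]
 [-0.97551932  0.04882257 -0.21442576]
 [ 0.21403289 -0.01319907 -0.97673728]] [  -8.06617159  483.54582368 1220.38609302]
[[363.31056054   0.         276.60410963]
 [  0.         363.31056054 212.97555554]
 [  0.           0.           1.        ]] [-0.07542133  0.          0.          0.          0.        ] [[-9.13597822e-05 -9.45182137e-01 -3.26543596e-01  8.47637810e+01]
 [ 9.99999978e-01 -2.52978668e-05 -2.06553395e-04  3.80131394e-01]
 [ 1.86969723e-04 -3.26543608e-01  9.45182119e-01 -1.41145587e+02]
 [ 0.00000000e+00  0.00000000e+00  0.00000000e+00  1.00000000e+00]]
```

View pics/top0.png

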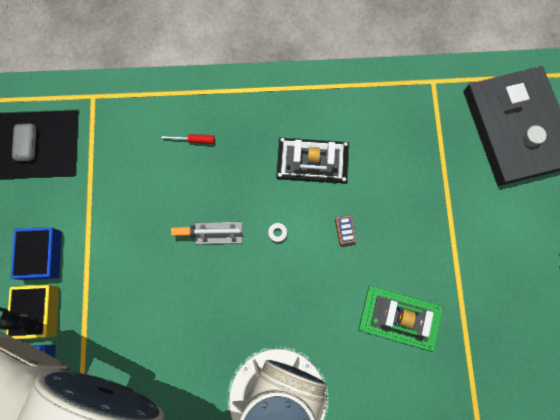

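View pics/side0.png

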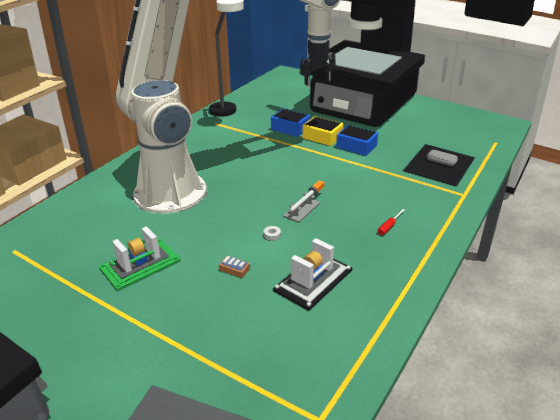

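Top view: the arbor lies in the grey V-rest with its orange grip at (180,232). The black fixture is at (313,160). Possible confusions are the green fixture (400,317), the grey cylinder on the mat (24,142) and the screwdriver (200,139). By the description I choose the orange grip at (180,232) and the black fixture.

```bash
cat > h.py <<'E'
import numpy as np, cv2
from scipy.spatial.transform import Rotation as Ro
def cam(n):
    return dict(np.load(n+".npz"))
def px2w(f,uv,z):
    p=cv2.undistortPoints(np.array(uv,float).reshape(-1,1,2),f["mtx"],f["D"]).reshape(-1,2)
    d=np.c_[p,np.ones(len(p))]@f["R"]; c=-f["R"].T@f["t"]
    return c+d*((np.asarray(z)-c[2])/d[:,2])[:,None]
def w2px(f,X):
    return cv2.projectPoints(np.array(X,float).reshape(-1,1,3),cv2.Rodrigues(f["R"])[0],f["t"],f["mtx"],f["D"])[0].reshape(-1,2)
def wrist(name):
    from rig import telemetry, optics
    s=telemetry.sense(); f=optics.grab_frame("wrist")
    T=np.eye(4);T[:3,:3]=Ro.from_euler("xyz",s["tcp_rot"]).as_matrix();T[:3,3]=s["eef_pos"]
    W=np.linalg.inv(T@f["mount"]); f["R"]=W[:3,:3];f["t"]=W[:3,3]
    cv2.imwrite(f"pics/{name}.png",f["color"][:,:,::-1]); np.savez(name+".npz",**f); return f,s
E
python3 - <<'E'
from h import *
t=cam("top"); s=cam("side")
print("grip",px2w(t,[(172,232),(190,232),(180,232)],46),"rest",px2w(t,[(195,232),(242,232)],20))
print("fix corners",px2w(t,[(279,139),(348,140),(347,181),(277,181)],12))
print("blocks",px2w(t,[(296,150),(333,150)],95))
print("ring",px2w(t,[(278,232)],18),"case",px2w(t,[(346,230)],31),"sd",px2w(t,[(163,138),(213,139)],12))
a=cv2.imread("pics/side0.png")[220:310,200:360]; b=cv2.imread("pics/top0.png")[120:260,160:365]
b=cv2.resize(b,None,fx=2.7,fy=2.7,interpolation=2); a=cv2.resize(a,None,fx=1.0,fy=1.0)
c=cv2.resize(cv2.imread("pics/side0.png")[175:310,220:360],None,fx=4,fy=4,interpolation=2)
cv2.imwrite("pics/sidecrop.png",c)
E
```

```text
grip [[437.70021827 257.5647061   46.        ]
 [435.28472125 209.91619765  46.        ]
 [436.62653131 236.39602354  46.        ]] rest [[439.28501725 201.08422643  20.        ]
 [432.85628999  73.76983168  20.        ]]
fix corners [[ 697.89921331  -40.15084636   12.        ]
 [ 685.00978484 -236.59089657   12.        ]
 [ 564.17301399 -224.0536265    12.        ]
 [ 573.98154431  -28.33717917   12.        ]]
blocks [[ 633.25795321  -82.12279193   95.        ]
 [ 628.32759285 -180.28156826   95.        ]]
ring [[428.28717152 -23.92182873  18.        ]] case [[ 422.36922655 -207.23364807   31.        ]] sd [[716.95730298 289.82826949  12.        ]
 [707.12172842 147.85236587  12.        ]]
```

View pics/sidecrop.png

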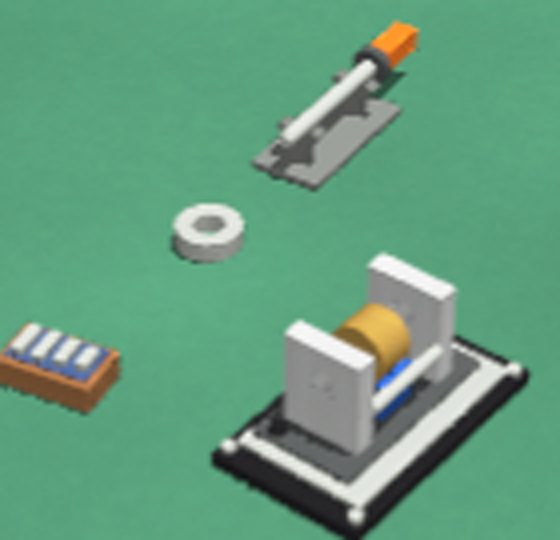

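The side crop shows the fixture block at the –y end with a plain hole and no red pin, so the near block should be at the +y end and threading should go towards –y. I'll check this with the wrist camera. First I move over the arbor.

```bash
cat >> h.py <<'E'
def go(p,yaw,pos=None,rot=None,roll=np.pi,pitch=0):
    from rig import telemetry
    s=telemetry.sense(); pos=s["eef_pos"] if pos is None else pos
    R=Ro.from_euler("xyz",s["tcp_rot"] if rot is None else rot); G=Ro.from_euler("xyz",[roll,pitch,yaw])
    d=R.inv().apply(np.array(p,float)-pos)/40; w=np.degrees((R.inv()*G).as_rotvec())/6
    print("at",np.round(s["eef_pos"],1),np.round(s["tcp_rot"],4),"dp",d.round(3),"rot",w.round(3),"rows",np.linalg.norm(d)*40/41.7,np.linalg.norm(w)*6/7.16)
E
python3 -c "
from h import *
go([430,270,200],1.54)"
```

```text
at [247.1 573.6 230.7] [-3.1405 -0.      2.7348] dp [-7.202 -5.162  0.774] rot [-1.0000e-02  6.0000e-03  1.1409e+01] rows 8.53197181055887 9.56077892392542
```

>>> play_rows:
  dp:
    - [-0.72,-0.52,0.08]
    - [-1.44,-1.03,0.15]
    - [-2.16,-1.55,0.23]
    - [-2.88,-2.06,0.31]
    - [-3.6,-2.58,0.39]
  rot:
    - [0,0,1.14]
    - [0,0,2.28]
    - [0,0,3.42]
    - [0,0,4.56]
    - [0,0,5.7]

```text
clock: 0.57
eef_pos: [339.1, 420.7, 215.3]
tcp_rot: [-3.141, 0.0, 2.133]
contact_force: [0.8, 0.6, 0.9]
opening: 1.001
grasp_force: 0.0
```

```bash
python3 -c "
from h import *
go([430,240,180],1.54)"
```

```text
at [339.1 420.7 215.3] [-3.1413e+00  2.0000e-04  2.1325e+00] dp [-5.034 -0.482  0.884] rot [-3.000e-03  3.000e-03  5.658e+00] rows 4.924680479962565 4.741453811854285
```

>>> play_rows:
  dp:
    - [-1.0,-0.1,0.18]
    - [-2.0,-0.2,0.35]
    - [-3.0,-0.29,0.53]
    - [-4.0,-0.39,0.7]
    - [-5.0,-0.48,0.88]
  rot:
    - [0,0,1.13]
    - [0,0,2.26]
    - [0,0,3.4]
    - [0,0,4.53]
    - [0,0,5.66]

```text
clock: 0.98
eef_pos: [430.3, 241.4, 180.3]
tcp_rot: [3.141, -0.0, 1.54]
contact_force: [0.1, -0.0, -1.2]
opening: 0.998
grasp_force: 0.0
```

```bash
python3 - <<'E'
from h import *
f,s=wrist("w1"); print(s["eef_pos"],s["tcp_rot"])
c=f["color"].astype(int); hsv=cv2.cvtColor(f["color"],cv2.COLOR_RGB2HSV)
m=((hsv[...,0]>7)&(hsv[...,0]<20)&(hsv[...,1]>170)&(hsv[...,2]>150)).astype(np.uint8)
n,l,st,ce=cv2.connectedComponentsWithStats(m); 
for i in range(1,n):
    if st[i,4]>100: print(st[i],ce[i]); p=cv2.boxPoints(cv2.minAreaRect(np.argwhere(l==i)[:,::-1].astype(np.float32))); print(p, px2w(f,p,46).round(1).tolist())
E
```

```text
[430.33234828 241.40451409 180.27165724] [ 3.14137673e+00 -9.37167490e-05  1.53962352e+00]
[276 172  25  36 851] [287.93889542 188.58519389]
[[276. 172.]
 [300. 172.]
 [300. 207.]
 [276. 207.]] [[430.3, 264.5, 46.0], [448.8, 264.0, 46.0], [448.5, 235.5, 46.0], [429.4, 236.1, 46.0]]
```

View pics/w1.png

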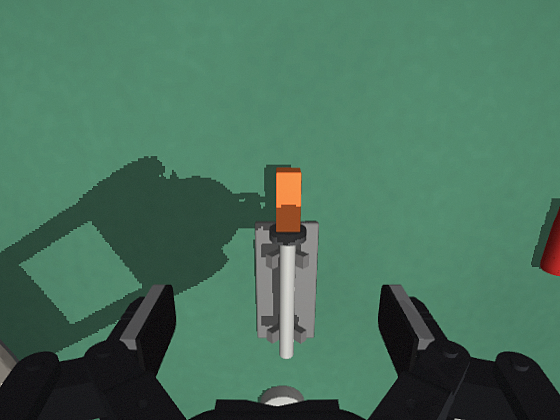

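The wrist view shows the orange grip at (276–301, 169–232), the collar at (288,236) and the shaft running down to its nose at (286,358), with the rest beneath. The nose points to –y. Now I work out the axis.

```bash
python3 - <<'E'
from h import *
f=cam("w1")
g=cv2.cvtColor(f["color"],cv2.COLOR_RGB2HSV)
m=(g[...,0]<20)&(g[...,1]>150)&(g[...,2]>90)
for r in (175,190,200,210,220,228):
    c=np.where(m[r,250:330])[0]+250; print(r,c.min(),c.max()+1,px2w(f,[((c.min()+c.max()+1)/2,r)],46).round(1))
gray=f["color"].astype(int).min(2)
for r in (260,300,335,350):
    c=np.where((gray[r,270:305]>150))[0]+270; print(r,c, px2w(f,[((c.min()+c.max()+1)/2,r)],43).round(1))
rows=np.where(m[:,288])[0];print("rows",rows.min(),rows.max()); 
print(px2w(f,[(288,rows.min())],46),px2w(f,[(288,rows.max()+1)],46)); print([f["color"][r,288].tolist() for r in range(166,180)])
tr=np.where(gray[240:380,286]>120)[0]+240;print(tr.min(),tr.max(),px2w(f,[(286,tr.max()+1)],38))
E
```

```text
175 276 301 [[439.9 261.9  46. ]]
190 276 301 [[439.6 249.8  46. ]]
200 276 301 [[439.4 241.6  46. ]]
210 276 301 [[439.3 233.2  46. ]]
220 276 300 [[438.7 224.7  46. ]]
228 276 300 [[438.5 217.8  46. ]]
260 [282 283 284 285 286 287 288 289 290 291 292 293 294] [[438.4 187.4  43. ]]
300 [282 283 284 285 286 287 288 289 290 291 292 293] [[437.2 147.9  43. ]]
335 [281 282 283 284 285 286 287 288 289 290 291 292] [[435.5 110.1  43. ]]
350 [281 282 283 284 285 286 287 288 289 290 291 292] [[435.2  92.8  43. ]]
rows 168 231
[[439.59980536 267.37813706  46.        ]] [[438.47568793 214.29388963  46.        ]]
[[36, 75, 61], [91, 69, 50], [129, 59, 25], [124, 61, 27], [123, 63, 31], [110, 55, 23], [197, 96, 46], [251, 142, 72], [250, 150, 77], [247, 147, 75], [247, 146, 77], [246, 145, 74], [247, 147, 76], [247, 146, 75]]
246 358 [[434.03423956  77.76262628  38.        ]]
```

```bash
python3 -c "
from h import *
go([439.3,237.3,17],1.5426)"
```

```text
at [432.2 235.8 178.9] [-3.1414  0.0038  1.5293] dp [0.061 0.177 4.047] rot [-0.002  0.036 -0.127] rows 3.8859590447253227 0.11033676986521179
```

>>> play_rows:
  dp:
    - [0.06,0.18,0.7]
    - [0.06,0.18,1.4]
    - [0.06,0.18,2.1]
    - [0.06,0.18,2.5]
    - [0.06,0.18,2.5]
  rot:
    - [0,0,-0.06]
    - [0,0,-0.13]
    - [0,0,-0.13]
    - [0,0,-0.13]
    - [0,0,-0.13]
  fingers: 0.7

```text
clock: 1.45
eef_pos: [435.0, 244.1, 77.3]
tcp_rot: [-3.136, 0.003, 1.559]
contact_force: [-1.3, -1.0, -0.9]
opening: 0.701
grasp_force: 0.0
```

```bash
python3 -c "
from h import *
go([439.3,237.3,17],1.5426)"
```

```text
at [435.  244.1  77.3] [-3.1363e+00  3.0000e-03  1.5586e+00] dp [-0.164  0.118  1.507] rot [-0.05   0.029  0.153] rows 1.4584409762691295 0.13721063905836056
```

>>> play_rows:
  dp:
    - [0,0,0.4]
    - [0,0,0.5]
    - [0,0,0.5]
    - [0,0,0.5]
    - [0,0,0.5]
  rot:
    - [0,0,0]
    - [0,0,0]
    - [0,0,0]
    - [0,0,0]
    - [0,0,0]

```text
clock: 1.87
eef_pos: [437.8, 245.8, 61.5]
tcp_rot: [3.14, -0.001, 1.559]
contact_force: [-0.1, -0.6, 0.3]
opening: 0.7
grasp_force: 0.0
```

```bash
python3 -c "
from h import *
go([439.3,237.3,17],1.5426)
from rig import telemetry
s=telemetry.sense();print(s['qpos'],s['qvel'])"
```

```text
at [437.8 245.8  61.5] [ 3.1404e+00 -7.0000e-04  1.5589e+00] dp [-0.214  0.039  1.114] rot [ 0.012 -0.007  0.156] rows 1.0882648869278546 0.13127593874269466
[ 5.08693763e-01  4.02992208e-01  2.02628197e+00 -3.27897992e-05
  7.10909875e-01  5.20570548e-01] [-0.00071489 -0.00083859  0.00246821 -0.00136617 -0.00578623  0.00015187]
```

```bash
python3 - <<'E'
from h import *
f,s=wrist("w2"); print(s["eef_pos"],s["tcp_rot"])
g=cv2.cvtColor(f["color"],cv2.COLOR_RGB2HSV)
m=((g[...,0]<20)&(g[...,1]>150)&(g[...,2]>90)).astype(np.uint8)
n,l,st,ce=cv2.connectedComponentsWithStats(m); i=1+st[1:,4].argmax(); print(st[i]); m=l==i
for r in range(st[i,1]+5,st[i,1]+st[i,3],12):
    c=np.where(m[r])[0]; print(r,c.min(),c.max()+1,px2w(f,[((c.min()+c.max()+1)/2,r)],46).round(1), px2w(f,[(c.max()+1,r)],46)[0,0]-px2w(f,[(c.min(),r)],46)[0,0])
c0=int(ce[i][0]); rr=np.where(m[:,c0])[0]; d=f["color"][:,c0].astype(int).sum(1); print(d[rr.min()-3:rr.min()+20])
print(px2w(f,[(c0,rr.min()),(c0,rr.max()+1)],46))
E
```

```text
[437.77164005 245.8302474   61.5455049 ] [ 3.14035998e+00 -6.82010466e-04  1.55894479e+00]
[ 260  224   43  102 4063]
229 262 301 [[440.  268.6  46. ]] 18.080903970355052
241 261 303 [[440.2 262.5  46. ]] 19.70681383124139
253 261 302 [[439.9 256.3  46. ]] 19.47461659789809
265 261 301 [[439.6 250.   46. ]] 19.24002946679451
277 261 301 [[439.6 243.5  46. ]] 19.490556750222993
289 260 300 [[439.  236.8  46. ]] 19.750912343544314
301 261 300 [[439.2 229.9  46. ]] 19.521883373093488
313 260 299 [[438.7 222.8  46. ]] 19.797517788734183
325 262 298 [[438.8 215.4  46. ]] 18.53987569931587
[196 193 212 221 222 232 230 227 233 234 235 234 234 240 233 203 349 451
 472 480 472 474 475]
[[439.32799705 271.08059607  46.        ]
 [438.84040364 214.82288003  46.        ]]
```

>>> play_rows:
  dp:
    - [-0.2,0.04,0.5]
    - [-0.2,0.04,1.0]
    - [-0.2,0.04,1.11]
    - [-0.2,0.04,1.11]
    - [-0.2,0.04,1.11]
  rot:
    - [0,0,0.16]
    - [0,0,0.16]
    - [0,0,0.16]
    - [0,0,0.16]
    - [0,0,0.16]

```text
clock: 2.33
eef_pos: [439.0, 237.7, 16.7]
tcp_rot: [3.141, -0.0, 1.542]
contact_force: [0.2, 0.1, -0.6]
opening: 0.697
grasp_force: 0.0
```

>>> play_rows:
  dp:
    - [0,0,0]
    - [0,0,0]
    - [0,0,0]
    - [0,0,0]
    - [0,0,0]
  rot:
    - [0,0,0]
    - [0,0,0]
    - [0,0,0]
    - [0,0,0]
    - [0,0,0]
  fingers: 0
  grip_force: 70

```text
clock: 2.75
eef_pos: [439.3, 237.8, 16.7]
tcp_rot: [3.14, -0.001, 1.542]
contact_force: [0.5, -0.6, 5.3]
opening: 0.22
grasp_force: 70.5
```

>>> play_rows:
  dp:
    - [0,0,-0.3]
    - [0,0,-0.9]
    - [0,0,-1.8]
    - [0,0,-2.7]
    - [0,0,-3.2]
  rot:
    - [0,0,0]
    - [0,0,0]
    - [0,0,0]
    - [0,0,0]
    - [0,0,0]

```text
clock: 3.17
eef_pos: [439.5, 237.9, 147.3]
tcp_rot: [3.139, -0.002, 1.542]
contact_force: [0.6, 0.7, -1.9]
opening: 0.217
grasp_force: 69.8
```

```bash
python3 -c "
from h import *
go([632,110,150],1.52)
from rig import telemetry
print(telemetry.sense())"
```

```text
at [439.5 237.9 147.3] [ 3.1392e+00 -1.5000e-03  1.5419e+00] dp [-3.057  4.903 -0.06 ] rot [ 0.023 -0.015  0.209] rows 5.542561567047883 0.1770163976633125
{'clock': 3.1667, 'qpos': array([4.93057244e-01, 2.62637974e-01, 1.97762682e+00, 1.52730864e-04,
       8.98483642e-01, 5.21821594e-01]), 'qvel': array([-8.47702533e-04, -3.30537021e-01, -1.65645027e-01,  3.42712447e-05,
        4.85096759e-01,  5.14823982e-04]), 'joint_efforts': array([-9.62614955e-03, -4.61187601e+01, -2.62974876e+01, -9.91549250e-02,
        1.21973176e-01,  1.13111618e-02]), 'eef_pos': array([439.51543543, 237.91045345, 147.30009351]), 'tcp_rot': array([ 3.13918667e+00, -1.52154872e-03,  1.54193886e+00]), 'contact_force': array([ 0.58707062,  0.65614541, -1.86203817]), 'wrist_torque': array([ 0.20587481, -0.09287051,  0.00334312]), 'grasp_force': 69.80639934539795, 'opening': 0.21692577416556982}
```

>>> play_rows:
  dp:
    - [-0.4,0.7,0]
    - [-0.9,1.5,0]
    - [-1.4,2.3,0]
    - [-1.9,3.1,0]
    - [-2.4,3.9,0]
  rot:
    - [0,0,0.04]
    - [0,0,0.08]
    - [0,0,0.12]
    - [0,0,0.17]
    - [0,0,0.21]

```text
clock: 3.58
eef_pos: [592.7, 135.8, 143.9]
tcp_rot: [-3.141, -0.0, 1.52]
contact_force: [0.6, 1.0, -1.4]
opening: 0.22
grasp_force: 69.8
```

>>> play_rows:
  dp:
    - [-0.3,0.5,0]
    - [-0.6,1.0,0]
    - [-0.6,1.0,0]
    - [-0.6,1.0,0]
    - [-0.6,1.0,0]
  rot:
    - [0,0,0]
    - [0,0,0]
    - [0,0,0]
    - [0,0,0]
    - [0,0,0]

```text
clock: 4.0
eef_pos: [629.5, 111.1, 143.5]
tcp_rot: [-3.14, 0.0, 1.52]
contact_force: [-0.8, 0.3, -1.5]
opening: 0.222
grasp_force: 69.8
```

```bash
python3 - <<'E'
from h import *
f,s=wrist("w3"); print(s["eef_pos"],s["tcp_rot"],s["contact_force"],s["wrist_torque"],s["qvel"])
E
```

```text
[629.54736642 111.06257312 143.45032482] [-3.13973641e+00  8.83985925e-05  1.51963529e+00] [-0.75812663  0.30584802 -1.54100144] [ 0.16519549  0.04306506 -0.00206223] [ 0.01499428 -0.01041032  0.0106497  -0.00096064 -0.00024147 -0.00069973]
```

View pics/w3.png

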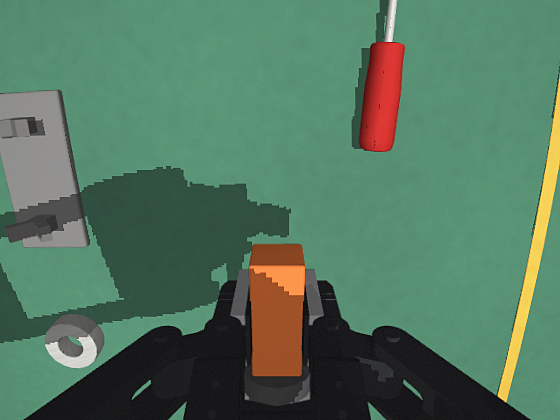

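The gripper hides the fixture from this side. I carry the arbor high over the fixture so the wrist camera looks down on the blocks.

>>> play_rows:
  dp:
    - [-0.6,0,-0.8]
    - [-1.4,0,-1.4]
    - [-2.2,0,-2.0]
    - [-3.1,0,-2.2]
    - [-4.0,0,-2.2]
  rot:
    - [0,0,0]
    - [0,0,0]
    - [0,0,0]
    - [0,0,0]
    - [0,0,0]

```text
clock: 4.47
eef_pos: [623.1, -49.0, 235.3]
tcp_rot: [3.137, -0.0, 1.522]
contact_force: [0.8, -0.7, -2.5]
opening: 0.22
grasp_force: 69.9
```

>>> play_rows:
  dp:
    - [-0.9,0,0]
    - [-1.8,0,0]
    - [-2.5,0,0]
    - [-2.5,0,0]
    - [-2.5,0,0]
  rot:
    - [0,0,0]
    - [0,0,0]
    - [0,0,0]
    - [0,0,0]
    - [0,0,0]

```text
clock: 4.88
eef_pos: [616.6, -149.0, 232.0]
tcp_rot: [-3.141, -0.0, 1.518]
contact_force: [-0.3, 0.7, -2.0]
opening: 0.223
grasp_force: 69.8
```

>>> play_rows:
  dp:
    - [0,0,0]
    - [0,0,0]
    - [0,0,0]
  rot:
    - [0,0,0]
    - [0,0,0]
    - [0,0,0]

```text
clock: 5.13
eef_pos: [617.4, -147.2, 232.1]
tcp_rot: [-3.141, -0.0, 1.522]
contact_force: [-0.9, -0.0, -2.0]
opening: 0.221
grasp_force: 69.8
```

```bash
python3 - <<'E'
from h import *
f,s=wrist("w4"); print(s["eef_pos"],s["tcp_rot"],s["qvel"])
cv2.imwrite("pics/w4c.png",cv2.resize(cv2.imread("pics/w4.png")[40:300,140:420],None,fx=2.3,fy=2.3,interpolation=cv2.INTER_CUBIC))
E
```

```text
[ 617.41183909 -147.15051439  232.07214135] [-3.14137515e+00 -2.69137922e-04  1.52182244e+00] [-0.00429593  0.00271703 -0.00133248 -0.00271691 -0.0016436  -0.00212248]
```

View pics/w4c.png

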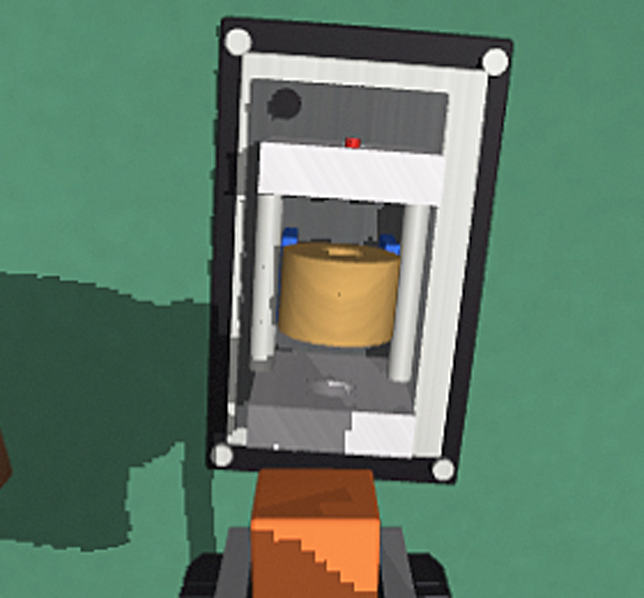

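The crop shows the red seat pin at (352,142) on the upper (+y) block, so that is the near block. Its top corners are at about (260,143), (443,155), (440,206) and (258,193) in the crop. The far block's top is at (247–414, 405–457).

```bash
python3 - <<'E'
from h import *
f=cam("w4")
P=lambda *a:[(x/2.3+140-.28,y/2.3+40-.28) for x,y in a]
n=px2w(f,P((260,143),(443,155),(440,206),(258,193)),95); print(n.round(1)); print(np.linalg.norm(n[0]-n[1]),np.linalg.norm(n[1]-n[2]))
fa=px2w(f,P((247,405),(414,416),(411,459),(244,446)),95); print(fa.round(1)); print(np.linalg.norm(fa[0]-fa[1]))
b=px2w(f,P((222,17),(511,40),(456,484),(206,468)),12); print(b.round(1),np.linalg.norm(b[0]-b[1]),np.linalg.norm(b[1]-b[2]), b.mean(0))
ax=(b[2]+b[3]-b[0]-b[1]);print("base yaw",np.arctan2(ax[1],ax[0]))
d=n[1]-n[0]; print("near face yaw",np.arctan2(d[1],d[0])); d=fa[1]-fa[0]; print(np.arctan2(d[1],d[0]))
c=fa.mean(0)-n.mean(0); print("axis yaw",np.arctan2(c[1],c[0]),np.linalg.norm(c),n.mean(0))
print("pin",px2w(f,P((353,142)),82.5), "entry mid",(n[0]+n[1])/2)
E
```

```text
[[603.1 -71.   95. ]
 [661.8 -77.5  95. ]
 [660.8 -93.7  95. ]
 [601.4 -86.7  95. ]]
59.03507878139134 16.269546692509874
[[ 592.4 -159.7   95. ]
 [ 651.3 -166.8   95. ]
 [ 650.1 -183.3   95. ]
 [ 590.1 -175.3   95. ]]
59.345026176428554
[[ 585.8  -23.6   12. ]
 [ 701.9  -37.6   12. ]
 [ 680.  -233.4   12. ]
 [ 562.  -219.2   12. ]] 116.95558291366119 196.98243609610742 [ 632.42299786 -128.4474137    12.        ]
base yaw -1.6869453080497117
near face yaw -0.11066049317038668
-0.11887622281405366
axis yaw -1.6915413640524832 89.67361040849234 [631.78604388 -82.24289091  95.        ]
pin [[633.47910923 -72.59170645  82.5       ]] entry mid [632.48358556 -74.25091384  95.        ]
```

```bash
python3 -c "
from h import *
go([652.7,97.8,200],1.4546)"
```

```text
at [ 617.5 -147.3  232.1] [-3.1415e+00 -2.0000e-04  1.5217e+00] dp [6.163 0.579 0.803] rot [-0.001 -0.002  0.641] rows 5.9877788494208195 0.5372586314544481
```

>>> play_rows:
  dp:
    - [0.7,0.1,0]
    - [1.6,0.15,0.1]
    - [2.5,0.2,0.2]
    - [3.4,0.3,0.3]
    - [4.3,0.4,0.4]
  rot:
    - [0,0,0.1]
    - [0,0,0.2]
    - [0,0,0.3]
    - [0,0,0.5]
    - [0,0,0.64]

```text
clock: 5.6
eef_pos: [642.0, 24.7, 216.1]
tcp_rot: [3.141, -0.0, 1.453]
contact_force: [0.4, 0.2, -1.6]
opening: 0.221
grasp_force: 69.8
```

>>> play_rows:
  dp:
    - [0.9,0.05,0]
    - [1.7,0.08,0.2]
    - [1.85,0.08,0.4]
    - [1.85,0.08,0.4]
    - [1.85,0.08,0.4]
  rot:
    - [0,0,0]
    - [0,0,0]
    - [0,0,0]
    - [0,0,0]
    - [0,0,0]

```text
clock: 6.02
eef_pos: [653.3, 95.8, 199.4]
tcp_rot: [-3.14, 0.001, 1.455]
contact_force: [0.1, 0.7, -1.5]
opening: 0.227
grasp_force: 69.7
```

```bash
python3 -c "
from h import *
go([652.7,97.8,50.7],1.4546)"
```

```text
at [653.3  95.8 199.4] [-3.1401e+00  9.0000e-04  1.4549e+00] dp [ 0.052 -0.015  3.718] rot [-0.014  0.008  0.003] rows 3.5668795579776074 0.014066612752365037
```

>>> play_rows:
  dp:
    - [0.05,0,0.8]
    - [0.05,0,1.7]
    - [0.05,0,2.6]
    - [0.05,0,3.4]
    - [0.05,0,3.72]
  rot:
    - [0,0,0]
    - [0,0,0]
    - [0,0,0]
    - [0,0,0]
    - [0,0,0]

```text
clock: 6.43
eef_pos: [651.6, 95.3, 47.5]
tcp_rot: [-3.136, 0.002, 1.452]
contact_force: [-0.8, 0.2, -2.3]
opening: 0.221
grasp_force: 69.8
```

>>> play_rows:
  dp:
    - [0,0,0]
    - [0,0,0]
    - [0,0,0]
  rot:
    - [0,0,0]
    - [0,0,0]
    - [0,0,0]

```text
clock: 6.68
eef_pos: [656.0, 97.0, 53.6]
tcp_rot: [3.138, -0.001, 1.452]
contact_force: [-0.4, 0.5, -2.7]
opening: 0.222
grasp_force: 69.7
```

```bash
python3 - <<'E'
from h import *
from rig import optics,telemetry
go([652.7,97.8,50.7],1.4546)
s=telemetry.sense(); print(s["contact_force"],s["wrist_torque"])
out=[]
u=np.array([-.116,-.9933,0]); 
R=Ro.from_euler("xyz",s["tcp_rot"]).as_matrix(); o=np.array(s["eef_pos"]); a=-R[:,0]; g=o-19.3*R[:,2]
pts=[g+a*33.3,g+a*158.3,g+a*158.3+np.array([0,0,4]),[632.6,-74.3,70]]
print("axis",a,pts[1])
for n,(x,y,w,h,k) in {"side":(270,180,110,110,5),"top":(200,120,150,75,5)}.items():
    f=optics.grab_frame(n); np.savez(n+"1.npz",**f); im=f["color"][:,:,::-1].copy()
    c=cv2.resize(im[y:y+h,x:x+w],None,fx=k,fy=k,interpolation=cv2.INTER_CUBIC)
    q=w2px(f,pts); print(n,q.round(1).tolist(),((q-[x,y])*k).round().tolist()); 
    out.append(c)
cv2.imwrite("pics/side1.png",out[0]); cv2.imwrite("pics/top1.png",out[1])
E
```

```text
at [656.   97.   53.6] [ 3.1384e+00 -7.0000e-04  1.4525e+00] dp [ 0.009 -0.083  0.073] rot [ 0.03  -0.007 -0.02 ] rows 0.10664722097336453 0.031090698993912456
[-0.36833932  0.54915415 -2.73093402] [ 0.16865036 -0.07273109 -0.02435333]
axis [-1.18047732e-01 -9.93007647e-01 -7.38373348e-04] [637.20173115 -60.15370638  72.82244756]
side [[353.2, 224.7], [328.0, 246.4], [328.0, 245.2], [323.9, 249.4]] [[416.0, 224.0], [290.0, 332.0], [290.0, 326.0], [270.0, 347.0]]
top [[241.4, 148.7], [287.5, 151.8], [287.5, 151.3], [292.8, 153.5]] [[207.0, 144.0], [438.0, 159.0], [438.0, 156.0], [464.0, 167.0]]
```

View pics/side1.png

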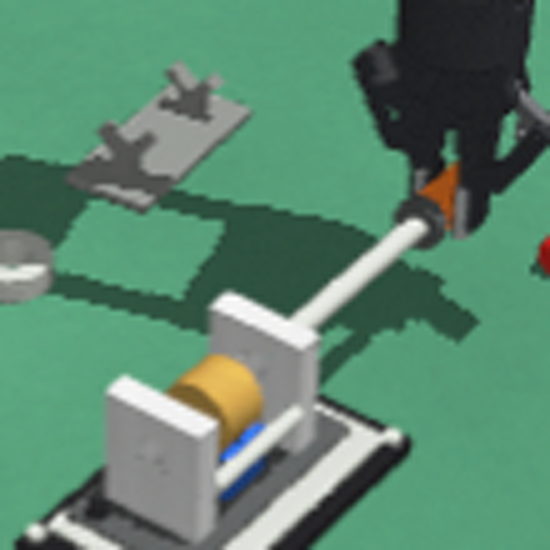

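The side crop shows the arbor level behind the near block with its collar at (420,222), matching the prediction. I settle and correct the position.

>>> play_rows:
  dp:
    - [0,0,0]
    - [0,0,0]
    - [0,0,0]
    - [0,0,0]
  rot:
    - [0,0,0]
    - [0,0,0]
    - [0,0,0]
    - [0,0,0]

```text
clock: 7.12
eef_pos: [654.4, 97.5, 51.8]
tcp_rot: [3.141, -0.0, 1.453]
contact_force: [-0.1, -0.6, -1.4]
opening: 0.22
grasp_force: 69.7
```

```bash
cat >> h.py <<'E'
E_=np.array([632.6,-74.3,70.]); YAW=1.4546
def st(adv,lat=0,dz=0):
    "target: nose adv mm past entry; lat along left-of-u; report"
    from rig import telemetry
    s=telemetry.sense(); u=np.array([-.116,-.99325,0]); v=np.array([.99325,-.116,0])
    p=E_+u*(adv-158.3)+v*lat; p[2]=50.7+dz
    R=Ro.from_euler("xyz",s["tcp_rot"]); g=s["eef_pos"]-19.3*R.as_matrix()[:,2]-R.as_matrix()[:,0]*158.3
    e=g-E_; print("nose adv %.1f lat %.1f z %.1f"%(e@u,e@v,g[2]),"F u %.1f v %.1f z %.1f"%(s["contact_force"]@u,s["contact_force"]@v,s["contact_force"][2]),"tq",s["wrist_torque"].round(2))
    go(p,YAW)
E
python3 -c "
from h import *
st(-8)"
```

```text
nose adv -14.8 lat 1.5 z 71.0 F u 0.6 v -0.0 z -1.4 tq [ 0.13 -0.06  0.06]
at [654.4  97.5  51.8] [ 3.1410e+00 -1.0000e-04  1.4531e+00] dp [-0.171 -0.043  0.026] rot [ 0.005 -0.001 -0.014] rows 0.1708607327059887 0.012552206812257586
```

>>> play_rows:
  dp:
    - [-0.04,-0.02,0.01]
    - [-0.08,-0.04,0.026]
    - [-0.12,-0.04,0.026]
    - [-0.17,-0.04,0.026]
    - [-0.17,-0.04,0.026]
  rot:
    - [0,0,0]
    - [0,0,-0.01]
    - [0,0,-0.01]
    - [0,0,-0.01]
    - [0,0,-0.01]

```text
clock: 7.53
eef_pos: [651.7, 90.4, 50.1]
tcp_rot: [-3.141, 0.0, 1.454]
contact_force: [-0.5, 0.2, -2.1]
opening: 0.225
grasp_force: 69.7
```

```bash
python3 -c "
from h import *
st(-2)"
```

```text
nose adv -7.5 lat -0.2 z 69.4 F u -0.1 v -0.5 z -2.1 tq [ 0.15 -0.05  0.02]
at [651.7  90.4  50.1] [-3.1414e+00  2.0000e-04  1.4538e+00] dp [-0.136  0.002 -0.015] rot [-0.002  0.002 -0.007] rows 0.13166879295842737 0.006566822874645862
```

>>> play_rows:
  dp:
    - [-0.05,0,-0.01]
    - [-0.09,0,-0.01]
    - [-0.13,0,-0.01]
    - [-0.16,0,-0.01]
    - [-0.16,0,-0.01]
  rot:
    - [0,0,0]
    - [0,0,0]
    - [0,0,0]
    - [0,0,0]
    - [0,0,0]

```text
clock: 7.95
eef_pos: [651.1, 84.2, 50.6]
tcp_rot: [-3.142, 0.0, 1.454]
contact_force: [-0.1, -0.2, -2.5]
opening: 0.226
grasp_force: 69.7
```

>>> play_rows:
  dp:
    - [-0.02,0,0]
    - [-0.04,0,0]
    - [-0.06,0,0]
    - [-0.06,0,0]
  rot:
    - [0,0,0]
    - [0,0,0]
    - [0,0,0]
    - [0,0,0]

```text
clock: 8.28
eef_pos: [650.8, 82.0, 50.6]
tcp_rot: [-3.142, 0.0, 1.454]
contact_force: [-0.2, -0.5, -2.8]
opening: 0.221
grasp_force: 69.7
```

```bash
python3 -c "
from h import *
st(5)"
```

```text
nose adv 1.0 lat -0.1 z 69.9 F u 0.5 v -0.1 z -2.8 tq [ 0.12  0.02 -0.03]
at [650.8  82.   50.6] [-3.1416  0.      1.454 ] dp [-0.1    0.001 -0.002] rot [-0.     0.    -0.006] rows 0.09624458133292284 0.004803116357712777
```

>>> play_rows:
  dp:
    - [-0.02,0,0]
    - [-0.04,0,0]
    - [-0.06,0,0]
    - [-0.06,0,0]
  rot:
    - [0,0,0]
    - [0,0,0]
    - [0,0,0]
    - [0,0,0]

```text
clock: 8.62
eef_pos: [650.8, 79.6, 50.8]
tcp_rot: [3.141, 0.0, 1.454]
contact_force: [0.2, 0.2, -1.8]
opening: 0.223
grasp_force: 69.8
```

>>> play_rows:
  dp:
    - [-0.02,0,0]
    - [-0.04,0,0]
    - [-0.06,0,0]
    - [-0.06,0,0]
  rot:
    - [0,0,0]
    - [0,0,0]
    - [0,0,0]
    - [0,0,0]

```text
clock: 8.95
eef_pos: [650.4, 77.2, 50.7]
tcp_rot: [3.141, 0.0, 1.454]
contact_force: [1.3, 0.3, -1.2]
opening: 0.221
grasp_force: 69.9
```

```bash
python3 -c "
from h import *
st(10)"
```

```text
nose adv 5.8 lat 0.1 z 70.1 F u -0.5 v 1.2 z -1.2 tq [ 0.08 -0.13  0.15]
at [650.4  77.2  50.7] [3.1412 0.     1.4541] dp [-0.105 -0.004  0.001] rot [ 0.004  0.    -0.005] rows 0.10101917314399167 0.004824251426487767
```

>>> play_rows:
  dp:
    - [-0.02,0.01,0]
    - [-0.04,0.01,0]
    - [-0.06,0.01,0]
    - [-0.08,0.01,0]
    - [-0.1,0.01,0]
  rot:
    - [0,0,0]
    - [0,0,0]
    - [0,0,0]
    - [0,0,0]
    - [0,0,0]

```text
clock: 9.37
eef_pos: [650.1, 73.2, 50.6]
tcp_rot: [-3.141, 0.0, 1.454]
contact_force: [2.1, 0.2, -1.4]
opening: 0.226
grasp_force: 69.9
```

```bash
python3 -c "
from h import *
st(20)"
```

```text
nose adv 9.8 lat 0.2 z 69.9 F u -0.4 v 2.0 z -1.4 tq [ 0.2  -0.09  0.09]
at [650.1  73.2  50.6] [-3.1415  0.      1.4541] dp [-0.256 -0.008 -0.002] rot [-0.001  0.    -0.005] rows 0.24560228553201238 0.004364761870057347
```

>>> play_rows:
  dp:
    - [-0.02,0.01,0]
    - [-0.04,0.015,0]
    - [-0.07,0.015,0]
    - [-0.1,0.015,0]
    - [-0.13,0.015,0]
  rot:
    - [0,0,0]
    - [0,0,0]
    - [0,0,0]
    - [0,0,0]
    - [0,0,0]

```text
clock: 9.78
eef_pos: [650.1, 67.9, 50.6]
tcp_rot: [-3.141, 0.0, 1.454]
contact_force: [0.0, 0.2, -1.4]
opening: 0.223
grasp_force: 69.8
```

```bash
python3 -c "
from h import *
st(20)"
```

```text
nose adv 15.0 lat 0.8 z 69.9 F u -0.2 v 0.0 z -1.4 tq [ 0.16 -0.01  0.02]
at [650.1  67.9  50.6] [-3.1415  0.      1.454 ] dp [-0.125 -0.022 -0.002] rot [-0.001  0.    -0.005] rows 0.1219899677344758 0.004579353007595929
```

>>> play_rows:
  dp:
    - [-0.05,0,0]
    - [-0.1,0,0]
    - [-0.16,0,0]
    - [-0.22,0,0]
    - [-0.28,0,0]
  rot:
    - [0,0,0]
    - [0,0,0]
    - [0,0,0]
    - [0,0,0]
    - [0,0,0]

```text
clock: 10.2
eef_pos: [648.8, 56.6, 50.6]
tcp_rot: [-3.142, 0.0, 1.454]
contact_force: [0.9, -0.5, -1.8]
opening: 0.224
grasp_force: 69.8
```

```bash
python3 -c "
from h import *
st(45)"
```

```text
nose adv 26.4 lat 0.9 z 69.9 F u 0.4 v 1.0 z -1.8 tq [ 0.13 -0.   -0.01]
at [648.8  56.6  50.6] [-3.1416  0.      1.454 ] dp [-0.466 -0.023 -0.001] rot [-0.     0.    -0.005] rows 0.4473621669249575 0.004605821161488156
```

>>> play_rows:
  dp:
    - [-0.06,0.005,0]
    - [-0.12,0.005,0]
    - [-0.18,0.005,0]
    - [-0.24,0.005,0]
    - [-0.3,0.005,0]
  rot:
    - [0,0,0]
    - [0,0,0]
    - [0,0,0]
    - [0,0,0]
    - [0,0,0]

```text
clock: 10.62
eef_pos: [647.6, 44.7, 50.6]
tcp_rot: [-3.142, 0.0, 1.454]
contact_force: [-0.2, -0.3, -2.2]
opening: 0.215
grasp_force: 69.8
```

>>> play_rows:
  dp:
    - [-0.03,0,0]
    - [-0.06,0,0]
    - [-0.09,0,0]
    - [-0.12,0,0]
    - [-0.12,0,0]
  rot:
    - [0,0,0]
    - [0,0,0]
    - [0,0,0]
    - [0,0,0]
    - [0,0,0]

```text
clock: 11.03
eef_pos: [647.2, 40.6, 50.7]
tcp_rot: [3.141, -0.0, 1.454]
contact_force: [-0.2, 1.9, -1.7]
opening: 0.224
grasp_force: 69.8
```

```bash
python3 -c "
from h import *
st(60)"
```

```text
nose adv 42.5 lat 1.1 z 69.9 F u -1.9 v -0.4 z -1.7 tq [0.45 0.   0.  ]
at [647.2  40.6  50.7] [ 3.1415e+00 -4.0000e-04  1.4542e+00] dp [-0.437 -0.029  0.   ] rot [ 0.001 -0.004 -0.004] rows 0.42052549386908344 0.004632527326211697
```

>>> play_rows:
  dp:
    - [-0.04,0,0]
    - [-0.09,0,0]
    - [-0.15,0,0]
    - [-0.21,0,0]
    - [-0.27,0,0]
  rot:
    - [0,0,0]
    - [0,0,0]
    - [0,0,0]
    - [0,0,0]
    - [0,0,0]

```text
clock: 11.45
eef_pos: [645.9, 29.2, 50.7]
tcp_rot: [3.142, 0.0, 1.454]
contact_force: [0.6, 2.3, -1.2]
opening: 0.22
grasp_force: 69.8
```

>>> play_rows:
  dp:
    - [-0.06,0,0]
    - [-0.12,0,0]
    - [-0.19,0,0]
    - [-0.26,0,0]
    - [-0.33,0,0]
  rot:
    - [0,0,0]
    - [0,0,0]
    - [0,0,0]
    - [0,0,0]
    - [0,0,0]

```text
clock: 11.87
eef_pos: [644.3, 16.0, 50.7]
tcp_rot: [-3.142, 0.0, 1.454]
contact_force: [0.3, 2.0, -2.2]
opening: 0.22
grasp_force: 69.8
```

```bash
python3 -c "
from h import *
st(88)"
```

```text
nose adv 67.2 lat 1.1 z 70.0 F u -2.1 v 0.1 z -2.2 tq [ 0.45 -0.05  0.03]
at [644.3  16.   50.7] [-3.1416  0.      1.454 ] dp [-0.52  -0.028 -0.001] rot [-0.     0.    -0.006] rows 0.49912828321148256 0.004710211569520191
```

>>> play_rows:
  dp:
    - [-0.07,0,0]
    - [-0.16,0,0]
    - [-0.26,0,0]
    - [-0.36,0,0]
    - [-0.46,0,0]
  rot:
    - [0,0,0]
    - [0,0,0]
    - [0,0,0]
    - [0,0,0]
    - [0,0,0]

```text
clock: 12.28
eef_pos: [642.1, -2.4, 50.6]
tcp_rot: [-3.142, 0.0, 1.454]
contact_force: [0.3, 1.2, -2.8]
opening: 0.228
grasp_force: 69.8
```

>>> play_rows:
  dp:
    - [-0.03,0,0]
    - [-0.06,0,0]
    - [-0.09,0,0]
    - [-0.12,0,0]
    - [-0.12,0,0]
  rot:
    - [0,0,0]
    - [0,0,0]
    - [0,0,0]
    - [0,0,0]
    - [0,0,0]

```text
clock: 12.7
eef_pos: [641.6, -6.8, 50.6]
tcp_rot: [-3.142, 0.0, 1.454]
contact_force: [-0.3, 0.6, -2.3]
opening: 0.223
grasp_force: 69.8
```

```bash
python3 -c "
from h import *
st(95)"
```

```text
nose adv 90.2 lat 1.1 z 69.9 F u -0.6 v -0.4 z -2.3 tq [ 0.13 -0.03 -0.02]
at [641.6  -6.8  50.6] [-3.1415e+00  2.0000e-04  1.4542e+00] dp [-0.119 -0.028 -0.002] rot [-0.     0.002 -0.004] rows 0.11694608918396972 0.003676154054619726
```

>>> play_rows:
  dp:
    - [-0.03,0,0]
    - [-0.05,0,0]
    - [-0.07,0,0]
    - [-0.09,0,0]
    - [-0.09,0,0]
  rot:
    - [0,0,0]
    - [0,0,0]
    - [0,0,0]
    - [0,0,0]
    - [0,0,0]

```text
clock: 13.12
eef_pos: [641.1, -10.3, 50.6]
tcp_rot: [-3.141, 0.0, 1.454]
contact_force: [0.1, 1.1, -1.8]
opening: 0.225
grasp_force: 69.7
```

>>> play_rows:
  dp:
    - [-0.03,0,0]
    - [-0.05,0,0]
    - [-0.07,0,0]
    - [-0.09,0,0]
    - [-0.09,0,0]
  rot:
    - [0,0,0]
    - [0,0,0]
    - [0,0,0]
    - [0,0,0]
    - [0,0,0]

```text
clock: 13.53
eef_pos: [640.8, -14.0, 50.6]
tcp_rot: [-3.142, 0.0, 1.454]
contact_force: [-0.0, 0.9, -2.7]
opening: 0.223
grasp_force: 69.7
```

```bash
python3 -c "
from h import *
st(115)"
```

```text
nose adv 97.5 lat 1.0 z 70.0 F u -0.9 v -0.1 z -2.7 tq [ 0.31  0.01 -0.05]
at [640.8 -14.   50.6] [-3.1416e+00  1.0000e-04  1.4540e+00] dp [-0.439 -0.028 -0.001] rot [-0.     0.001 -0.006] rows 0.4216962394641008 0.005217679022279
```

>>> play_rows:
  dp:
    - [-0.07,0,0]
    - [-0.15,0,0]
    - [-0.23,0,0]
    - [-0.31,0,0]
    - [-0.39,0,0]
  rot:
    - [0,0,0]
    - [0,0,0]
    - [0,0,0]
    - [0,0,0]
    - [0,0,0]

```text
clock: 13.95
eef_pos: [638.9, -29.8, 50.6]
tcp_rot: [-3.141, 0.0, 1.454]
contact_force: [0.7, 1.8, -1.7]
opening: 0.224
grasp_force: 69.7
```

>>> play_rows:
  dp:
    - [0,0,0]
    - [0,0,0]
    - [-0.02,0,0]
    - [-0.05,0,0]
    - [-0.05,0,0]
  rot:
    - [0,0,0]
    - [0,0,0]
    - [0,0,0]
    - [0,0,0]
    - [0,0,0]

```text
clock: 14.37
eef_pos: [638.7, -31.3, 50.6]
tcp_rot: [-3.141, -0.0, 1.454]
contact_force: [-0.1, -0.0, -0.6]
opening: 0.223
grasp_force: 69.8
```

```bash
python3 -c "
from h import *
st(125)"
```

```text
nose adv 114.9 lat 1.0 z 69.9 F u 0.0 v -0.1 z -0.6 tq [ 0.17  0.02 -0.08]
at [638.7 -31.3  50.6] [-3.1415e+00 -1.0000e-04  1.4541e+00] dp [-0.254 -0.027 -0.002] rot [-0.001 -0.001 -0.005] rows 0.2446717642048466 0.004357228368507839
```

Now I creep towards the seat.

>>> play_rows:
  dp:
    - [-0.04,0,0]
    - [-0.08,0,0]
    - [-0.12,0,0]
    - [-0.14,0,0]
    - [-0.14,0,0]
  rot:
    - [0,0,0]
    - [0,0,0]
    - [0,0,0]
    - [0,0,0]
    - [0,0,0]

```text
clock: 14.78
eef_pos: [638.0, -37.1, 50.6]
tcp_rot: [-3.142, 0.0, 1.454]
contact_force: [-0.3, 0.2, -2.7]
opening: 0.22
grasp_force: 69.7
```

>>> play_rows:
  dp:
    - [-0.02,0,0]
    - [-0.03,0,0]
    - [-0.03,0,0]
  rot:
    - [0,0,0]
    - [0,0,0]
    - [0,0,0]

```text
clock: 15.03
eef_pos: [637.9, -38.1, 50.6]
tcp_rot: [-3.142, 0.0, 1.454]
contact_force: [-0.0, 0.7, -2.2]
opening: 0.225
grasp_force: 69.8
```

>>> play_rows:
  dp:
    - [-0.02,0,0]
    - [-0.03,0,0]
    - [-0.03,0,0]
  rot:
    - [0,0,0]
    - [0,0,0]
    - [0,0,0]

```text
clock: 15.28
eef_pos: [637.8, -39.2, 50.6]
tcp_rot: [-3.142, -0.0, 1.454]
contact_force: [-0.0, 1.2, -3.0]
opening: 0.224
grasp_force: 69.7
```

>>> play_rows:
  dp:
    - [-0.01,0,0]
    - [-0.02,0,0]
    - [-0.02,0,0]
  rot:
    - [0,0,0]
    - [0,0,0]
    - [0,0,0]

```text
clock: 15.53
eef_pos: [637.7, -40.1, 50.6]
tcp_rot: [3.142, -0.0, 1.454]
contact_force: [0.1, 1.8, -2.6]
opening: 0.227
grasp_force: 69.7
```

>>> play_rows:
  dp:
    - [-0.01,0,0]
    - [-0.02,0,0]
    - [-0.02,0,0]
  rot:
    - [0,0,0]
    - [0,0,0]
    - [0,0,0]

```text
clock: 15.78
eef_pos: [637.6, -40.6, 50.6]
tcp_rot: [-3.142, -0.0, 1.454]
contact_force: [0.6, 2.8, -1.9]
opening: 0.224
grasp_force: 69.7
```

>>> play_rows:
  dp:
    - [-0.01,0,0]
    - [-0.015,0,0]
    - [-0.015,0,0]
  rot:
    - [0,0,0]
    - [0,0,0]
    - [0,0,0]

```text
clock: 16.03
eef_pos: [637.6, -40.6, 50.7]
tcp_rot: [3.142, -0.001, 1.454]
contact_force: [-0.2, 7.3, -2.0]
opening: 0.223
grasp_force: 69.7
```

>>> play_rows:
  dp:
    - [-0.01,0,0]
    - [-0.015,0,0]
    - [-0.015,0,0]
  rot:
    - [0,0,0]
    - [0,0,0]
    - [0,0,0]

```text
clock: 16.28
eef_pos: [637.6, -40.7, 50.7]
tcp_rot: [3.142, -0.002, 1.454]
contact_force: [0.6, 9.9, -2.5]
opening: 0.219
grasp_force: 69.7
```

>>> play_rows:
  dp:
    - [-0.01,0,0]
    - [-0.02,0,0]
    - [-0.025,0,0]
    - [-0.025,0,0]
  rot:
    - [0,0,0]
    - [0,0,0]
    - [0,0,0]
    - [0,0,0]

```text
clock: 16.62
eef_pos: [637.6, -40.7, 50.7]
tcp_rot: [3.141, -0.003, 1.454]
contact_force: [2.1, 15.7, -2.2]
opening: 0.225
grasp_force: 69.7
```

>>> play_rows:
  dp:
    - [0,0,0]
    - [0,0,0]
    - [0,0,0]
    - [0,0,0]
    - [0,0,0]
  rot:
    - [0,0,0]
    - [0,0,0]
    - [0,0,0]
    - [0,0,0]
    - [0,0,0]

```text
clock: 17.03
eef_pos: [637.6, -40.7, 50.6]
tcp_rot: [3.142, -0.003, 1.454]
contact_force: [1.1, 15.1, -3.0]
opening: 0.221
grasp_force: 69.7
```

>>> play_rows:
  dp:
    - [0,0,0]
    - [0,0,0]
    - [0,0,0]
  rot:
    - [0,0,0]
    - [0,0,0]
    - [0,0,0]

```text
clock: 17.28
eef_pos: [637.7, -40.7, 50.7]
tcp_rot: [3.141, -0.003, 1.454]
contact_force: [1.1, 14.2, -1.0]
opening: 0.222
grasp_force: 69.7
```

```bash
python3 -c "
from h import *
st(125)"
```

```text
nose adv 124.4 lat 1.0 z 69.5 F u -14.2 v -0.6 z -1.0 tq [ 2.34 -0.17 -0.09]
at [637.7 -40.7  50.7] [ 3.1415e+00 -2.9000e-03  1.4535e+00] dp [-0.016 -0.028 -0.   ] rot [ 0.001 -0.027 -0.01 ] rows 0.031116976267710355 0.02442280240981189
```

>>> play_rows:
  dp:
    - [0.02,0,0]
    - [0.04,0,0]
    - [0.045,0,0]
    - [0.045,0,0]
  rot:
    - [0,0,0]
    - [0,0,0]
    - [0,0,0]
    - [0,0,0]

```text
clock: 17.62
eef_pos: [637.6, -40.7, 50.6]
tcp_rot: [3.142, -0.001, 1.454]
contact_force: [0.5, 6.2, -2.8]
opening: 0.228
grasp_force: 69.7
```

>>> play_rows:
  dp:
    - [0,0,0]
    - [0,0,0]
    - [0,0,0]
    - [0,0,0]
    - [0,0,0]
  rot:
    - [0,0,0]
    - [0,0,0]
    - [0,0,0]
    - [0,0,0]
    - [0,0,0]
  fingers: 0.8

```text
clock: 18.03
eef_pos: [637.7, -41.5, 50.8]
tcp_rot: [3.141, 0.0, 1.454]
contact_force: [0.0, -0.3, 0.4]
opening: 0.801
grasp_force: 0.0
```

>>> play_rows:
  dp:
    - [0,0,-0.3]
    - [0,0,-0.9]
    - [0,0,-1.7]
    - [0,0,-2.5]
    - [0,0,-3.3]
  rot:
    - [0,0,0]
    - [0,0,0]
    - [0,0,0]
    - [0,0,0]
    - [0,0,0]

```text
clock: 18.45
eef_pos: [637.4, -41.3, 184.9]
tcp_rot: [3.141, 0.0, 1.454]
contact_force: [1.2, -0.0, -0.7]
opening: 0.798
grasp_force: 0.0
```

>>> play_rows:
  dp:
    - [0,0,0]
    - [0,0,0]
    - [0,0,0]
    - [0,0,0]
    - [0,0,0]
  rot:
    - [0,0,0]
    - [0,0,0]
    - [0,0,0]
    - [0,0,0]
    - [0,0,0]

```text
clock: 18.87
eef_pos: [636.7, -41.2, 181.4]
tcp_rot: [-3.139, 0.0, 1.454]
contact_force: [-0.4, 0.1, 0.3]
opening: 0.801
grasp_force: 0.0
```

```bash
python3 - <<'E'
from h import *
from rig import optics
f=optics.grab_frame("side");c=cv2.resize(f["color"][190:310,250:390,::-1],None,fx=4,fy=4,interpolation=cv2.INTER_CUBIC);cv2.imwrite("pics/end.png",c)
E
```

```text
(no output)
```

View pics/end.png

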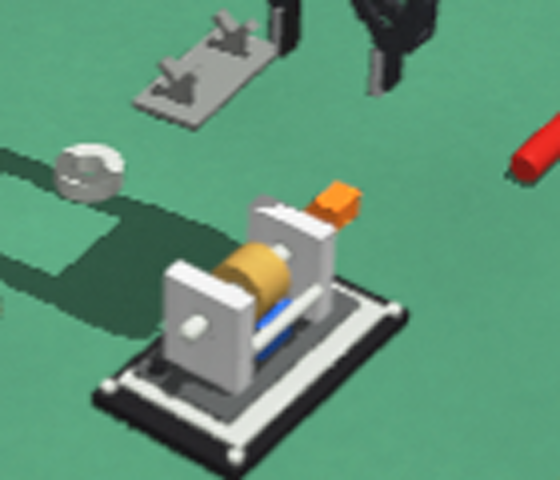

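The end view shows the nose protruding from the far block at (193,327), the shaft through the roller, the grip behind the near block at (335,205), and the gripper clear.

```bash
python3 -c "
from rig import r
print(r.sign_off())"
```

```text
the job is handed in; nothing more can be done
None
```

The arbor is threaded through both blocks and the roller, with the collar pressed home at about 15 N for over half a second. It is released with the gripper clear, and the job is handed in at about 19 s; no verdict came back.

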